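# Hardness check on a fresh speaker foot

## Task

Lift the teal cast speaker foot out of the open orange mould and set it down gently, white dot up, in the middle of the steel bench block; leave the amber one curing in the mould. Then take the hardness gauge out of its stand and press it upright on the white dot, indenter on the dot and metal foot flat on the casting, with a light push of about 10 N. Keep it there for the three seconds a reading takes and finish like that, still holding the gauge pressed on the dot; do not disturb the tumbler, the webcam or the cactus pot.

Things in the scene. Friction and masses are not known exactly. Their poses are not given: they have to be found in the camera images.
- teal_foot: Teal cast urethane speaker foot, hard and rigid here, about 75 g (varies): a round puck 54 mm in diameter and 30 mm high. Origin at the centre of its underside, z up through its top. Its lower 12 mm (drafted, 51 mm at the bottom) sits loosely in a mould cavity; the upper 18 mm stands proud of the mould with straight sides, to be gripped across the diameter in any direction. Loose.
- dot (a point): Centre of the white paint dot, 12 mm in diameter, on the top face of the teal foot, 10 mm off its axis along the foot's own +x, 30 mm above its underside.
- amber_foot: Amber speaker foot, same shape and size, no dot, in the other cavity of the mould. Origin at the centre of its underside. Which of the two cavities holds which foot varies. To be left there.
- mould: Lower half of the orange hard silicone mould, fixed to the desk: 100 (x) x 210 (y) x 22 mm high. Origin at the centre of its underside, z up. Two round cavities 57 mm across and 12 mm deep centred at y = +50 and y = -50 mm, x = 0 (their floors 10 mm above the origin). Small register knobs stand 5 mm proud of its top at x = +-40, y = -95, 0, +95 mm.
- bench_block: Flat steel bench block, fixed: 100 x 100 x 20 mm high. Origin at the centre of its underside, z up; its top is 20 mm above the origin.
- gauge: Digital pocket hardness gauge (durometer), about 180 g (varies), standing upright in its stand. Origin at the centre of the lower face of its metal foot, z up along the gauge. Foot: steel cylinder 18 mm in diameter, 22 mm long (z 0 to 22 mm). Dark case: 26 mm thick (x) x 56 mm wide (y), from z = 22 to z = 118 mm; display and buttons on its +x face. Grip the case across its 26 mm thickness, above the display, at about z = 92 mm. Loose.
- indenter (a joint): Travel of the gauge's spring-loaded indenter pin (3 mm diameter, centred in the foot's face), in m: 0 = out, 2.5 mm proud of the foot's face; 0.0025 = pushed in flush with it. Its spring takes 0.55 N at 0 and 8 N fully in (3 N per mm), so with about 10 N on the casting the metal foot sits flat; the pin dents the urethane a little and then reads about 0.0019.
- gauge_stand: Grey plastic gauge stand, fixed: block 66 (x) x 76 (y) x 30 mm high on a thin 80 x 90 mm base. Origin at the centre of its underside, z up. The gauge's foot hangs in a 21 mm through bore at its middle, the case resting on the block's top; the gauge lifts straight out (foot face 8 mm above the stand's underside).
- tumbler: Stainless steel tumbler with closed black screw lid, 73 mm in diameter, 182 mm high; origin at the centre of its underside. Bystander.
- webcam: Matte black webcam folded down on its hinge, 96 mm wide, 50 mm deep, 36 mm high; origin at the centre of its underside. Bystander.
- cactus_pot: Green ceramic cactus pot, 86 mm in diameter, with its cactus 148 mm high, standing on a free-turning white plastic turntable 180 mm across and 18 mm high; origin at the centre of the pot's underside. Bystander.
Mind the look-alikes: they are no part of the job. Of the things that look like the gauge_stand, the smaller one is meant. Of the things that look like the amber_foot, the smaller one is meant.

How it is judged:
On the way, in this order (a step that is already met when the one before it is completed fails the run):
1. the teal foot is lifted clear of the mould in the gripper (z of teal_foot in the frame of mould above 0.04 m and contact force between teal_foot and mould below 0.05 N and contact force between the fingers and teal_foot above 0.5 N), for 0.1 s.
2. the teal foot lies flat in the middle of the steel block, dot up, let go and at rest (horizontal distance between teal_foot and bench_block below 0.03 m and z of teal_foot in the frame of bench_block between 0.017 and 0.0235 m and angle between teal_foot's own z axis and vertical below 0.06 rad and contact force between the fingers and teal_foot below 0.05 N and linear speed of teal_foot below 0.02 m/s), for 0.3 s.
3. the gauge is lifted clear of its stand in the gripper (z of gauge in the frame of gauge_stand above 0.04 m and contact force between gauge and gauge_stand below 0.05 N and contact force between the fingers and gauge above 1 N), for 0.1 s.
4. the gauge is held upright on the white dot, foot flat, with about 10 N, for two seconds and more (the last second is judged at the end) (horizontal distance between gauge and dot below 0.006 m and angle between gauge's own z axis and vertical below 0.07 rad and contact force between gauge and teal_foot between 6 and 20 N and value of joint indenter above 0.0012 m and contact force between the fingers and gauge above 2 N and contact force between gauge and bench_block below 0.1 N and contact force between gauge and gauge_stand below 0.1 N and contact force between each of the arm, the fingers and teal_foot below 0.1 N), for 2 s.
At the end, for the whole second after the job is handed in: Gauge still gripped, upright within 4 deg, within 6 mm of the dot's centre, pin in 1.2 mm or more, pressing with 6 to 20 N, off block and stand; teal foot flat on the block within 30 mm of its middle, touched by the gauge only; amber foot in its cavity (moved under 10 mm); all at rest (all of step 4 and horizontal distance between teal_foot and bench_block below 0.03 m and z of teal_foot in the frame of bench_block between 0.017 and 0.0235 m and angle between teal_foot's own z axis and vertical below 0.06 rad and z of amber_foot in the frame of mould between 0.005 and 0.016 m and distance of amber_foot from where it was at the start of the episode below 0.01 m and linear speed of each of gauge, teal_foot below 0.01 m/s); the arm keeps its last pose, push and grip.
It fails at once if the gauge is pressed on the teal foot with 40 N or more (contact force between gauge and teal_foot above 40 N).
It fails at once if the teal foot is dropped or thrown (faster than 0.4 m/s out of the fingers) (linear speed of teal_foot above 0.4 m/s and contact force between the fingers and teal_foot below 0.05 N).
It fails at once if the amber foot is taken out of its cavity (distance of amber_foot from where it was at the start of the episode above 0.015 m).
It fails at once if the tumbler or the webcam is pushed or tipped (distance of any of tumbler, webcam from where it was at the start of the episode above 0.02 m or angle between tumbler's own z axis and vertical above 0.2 rad).
It fails at once if the cactus pot is pushed, turned away or tipped (distance of cactus_pot from where it was at the start of the episode above 0.02 m or angle between cactus_pot's own z axis and vertical above 0.2 rad).
It also fails if it takes over 64 s, if anything falls off the work surface, if the arm or the gripper's body presses on something with over 40 N, if the wrist force passes 120 N, or if a joint passes its speed limit or range.

## Robot

A 6-joint arm with a two-finger parallel gripper is mounted at the origin on the work surface. World frame = base frame: x ahead of the robot, y to its left, z up, the work surface at z = 0. Lengths are in m, angles in rad, forces in N, time in s.
With the tool pointing down it reaches from about 0.35 to 0.85 m from the base axis. Payload 8.1 kg.
Tool frame: the origin (TCP) lies at the centre of the arm's flange, where the gripper is bolted on; the fingertips stand 186 mm ahead of it and the grasp point (between the pads) lies 167 mm ahead of it; z points along the fingers, y is the line along which they close (so a half turn about z gives the same grasp; the last joint's range is limited). The gripper opens to 93 mm and grips with 3 to 60 N. Pads are 15 mm wide; open, the fingers measure 128 mm over their backs; the gripper's body (75 mm by 188 mm) begins 65 mm behind the grasp point.
Start: joints at [1.181, 0.13, 1.488, -0, 1.523, -0.085], TCP at [0.18, 0.572, 0.405] pointing down, gripper open.
Joint ranges: [-2.96, 2.96], [-0.89, 2.26], [0.02, 2.5], [-1.34, 4.48], [0, 2.73], [-2.66, 2.66]. Speed limits (rad/s): [2.39, 2.39, 2.79, 3.14, 3.14, 3.14].

## Interface

Orientations are given as a rotation vector (axis times angle).
In Python, from plant import read_state, read_camera, camera_params, robot gives the robot as it stands.
- The arm moves only by the tool carry_out, never from a script. Its argument "targets" is a list of rows, each an object of numbers: "hand": the opening in per cent of the stroke, from 0 (shut) to 100 (fully open); "x", "y", "z": the shift along the tool's x, y, z in m; "ax", "ay", "az": the turn, a rotation vector about the tool's x, y, z in rad. In form: [{"hand": .., "x": .., "y": .., "z": .., "ax": .., "ay": .., "az": ..}, ...]. A call has 1 to 8 rows; each row is the pose to reach, as a shift and turn from the pose commanded when the call began, along the tool's axes at that moment; what a row does not reach only later rows make up. A row lasts 1/8 s, in which the tool goes at most 62.5 mm and 10.7 degrees, less where a joint would pass 70% of its speed; a pose out of reach is approached as far as the arm can. A call with a gripper value outside its range is refused whole. The fingers move at their own pace and stop on an object; "newtons" is the grip in N (left out, the last holds). Time passes only in rows, so rows that repeat a pose let the fingers close. It gives the time, the measured TCP pose, the force, the opening and the grip force at its end, in the units of the state.
- read_state(): the state, without advancing time (a new reading comes with each control period).
- read_camera(name): name is "side" or "top"; returns (picture, depth): 400x640x3 uint8, blue, green, red; 400x640 float32, m along the optical axis (not along the pixel's ray), 0 where there is no reading.
- camera_params(name): a dict with "fx", "fy", "cx", "cy" (pixels), "k1" (the pictures are not rectified: a ray, as slopes to the right and down, at radius r is drawn at 1 + k1 r^2 times it, then the intrinsics apply), "position" and "rotation" of the camera in the world. Camera axes: x right, y up, looking along -z (the intrinsics and any distortion apply to the point x, -y, -z); pixel columns grow to the right and rows downward; lengths in m; the calibration is good to about 2 mm. A picture is of the moment at which its call begins. camera_params takes no time and is no camera call.
- robot.close_job(): hands the job in; it is judged then, once.
The state is a dict: "t": time; "q": joint angles; "dq": joint speeds; "joint_torque": joint torques, N m; "tool_pos": TCP position; "orientation": TCP orientation; "force": force on the tool from outside, world axes, zero at the start; "wrist_torque": the same for the moment, N m; "opening": finger opening in m; "gripper_force": force on a finger pad.
Only numpy, scipy, OpenCV 4.12 (cv2) and the standard library are available. Lean on these libraries where they do the work, as an engineer would, in place of code of your own. Each camera call takes 0.05 s, during which the arm holds its last target. There are 200 camera calls.

## Working session

There is one attempt and no reset: what is moved stays moved. The work goes in short steps, Python scripts to look and compute and a tool call to move; the robot and the scene stay as the last step left them, time stands still between calls to the robot, and variables do not carry over. Pictures are saved under pics/ and viewed, at most 10 in all, crops included, and the job is handed in when it is done.

Besides the shell and the picture viewer there is one more tool, called by a JSON object that holds its "op" and its "data". carry_out: Moves the arm, as the interface text tells. Its arguments: {"type":"object","properties":{"targets":{"type":"array","items":{"type":"object","properties":{"hand":{"type":"number"},"x":{"type":"number"},"y":{"type":"number"},"z":{"type":"number"},"ax":{"type":"number"},"ay":{"type":"number"},"az":{"type":"number"}}}},"newtons":{"type":"number"}},"required":["targets"]}

```bash
mkdir -p pics
cat > h.py <<'E'
import numpy as np,cv2
from plant import read_state, read_camera, camera_params, robot
from scipy.spatial.transform import Rotation as R
def rays(n,uv):
    c=camera_params(n);uv=np.atleast_2d(np.array(uv,float))
    K=np.array([[c['fx'],0,c['cx']],[0,c['fy'],c['cy']],[0,0,1]])
    p=cv2.undistortPoints(uv[:,None],K,np.array([c['k1'],0,0,0.]))[:,0]
    d=np.c_[p[:,0],-p[:,1],-np.ones(len(p))]
    return np.array(c['position']),d@rot(c).T
def rot(c):
    r=np.array(c['rotation'],float)
    return r if r.shape==(3,3) else R.from_rotvec(r).as_matrix()
def onplane(n,uv,z):
    o,d=rays(n,uv);return o+d*((z-o[2])/d[:,2])[:,None]
def cloud(n,dep):
    v,u=np.mgrid[:400,:640];o,d=rays(n,np.c_[u.ravel(),v.ravel()])
    return (o+d*dep.reshape(-1,1)).reshape(400,640,3)
E
python3 - <<'E'
from h import *
for n in('top','side'):
    print(n,camera_params(n))
    p,d=read_camera(n);cv2.imwrite(f'pics/{n}0.png',p);np.save(f'{n}0.npy',d)
s=read_state();print(s)
E
```

```text
top {'fx': 422.07242400758025, 'fy': 422.07242400758025, 'cx': 316.7709823841871, 'cy': 201.60598728322697, 'k1': -0.013788174945275625, 'position': array([0.37630309, 0.01293448, 1.3369254 ]), 'rotation': array([ 0.12428883, -0.13314275, -1.58331   ])}
side {'fx': 492.31452322392875, 'fy': 492.31452322392875, 'cx': 337.51354007387323, 'cy': 200.10553053387852, 'k1': -0.029741149622018175, 'position': array([ 0.09086237, -0.94276681,  0.91980666]), 'rotation': array([ 0.86541248, -0.19439486, -0.45698923])}
{'t': 0.1, 'q': array([ 1.18059212e+00,  1.31083797e-01,  1.48916058e+00,  4.21286491e-06,
        1.52298831e+00, -8.53964591e-02]), 'dq': array([-1.13091187e-04, -1.20674711e-03, -1.28518279e-03,  9.47396816e-05,
        1.63779306e-03, -4.26981203e-04]), 'joint_torque': array([ 1.63732479e-03, -5.61343110e+01, -4.93093908e+01,  7.70708942e-02,
        2.92159303e-02, -5.10861582e-05]), 'tool_pos': array([0.17996499, 0.57216372, 0.40379857]), 'orientation': array([-4.76880461e-01, -3.10479149e+00,  2.50179925e-03]), 'force': array([ 0.20099852,  0.56785459, -0.46149683]), 'wrist_torque': array([-0.01434274,  0.0294339 ,  0.02102981]), 'gripper_force': 0.0, 'opening': 0.09300570141657705}
```

View pics/top0.png

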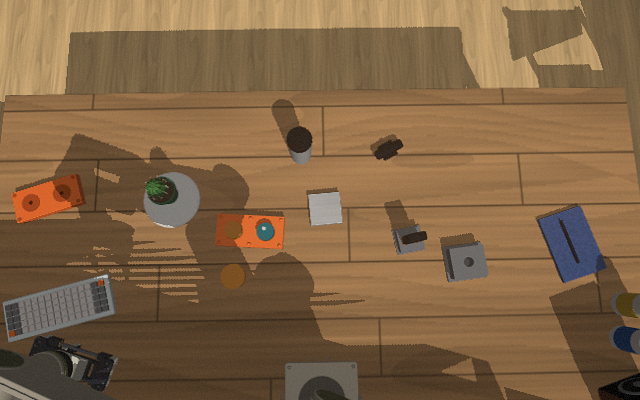

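View pics/side0.png

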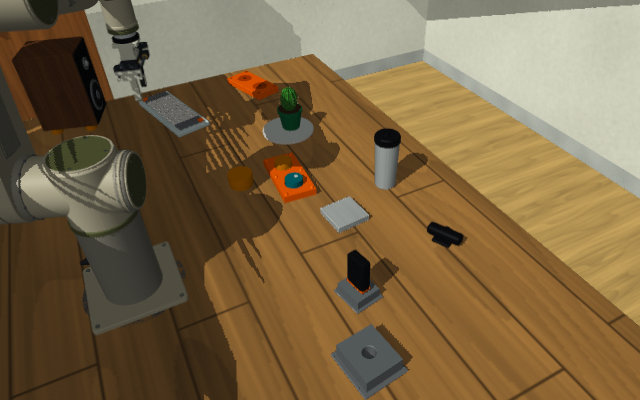

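The top view shows the teal foot at about (265,230) in the mould (250,231), with its white dot near (264,228) and the amber foot at (233,229). The bench block is at (325,208). The gauge, at (413,237), stands in the smaller stand (409,239), and the larger decoy stand is at (466,261). The tumbler is at (300,140), the webcam at (388,149) and the cactus at (165,190). The side view agrees: teal at (293,181), block at (345,213), gauge at (358,270).

Run:
```python
from h import *
def comp(m,near):
    n,l,st,c=cv2.connectedComponentsWithStats(m.astype(np.uint8))
    i=1+np.argmin(np.hypot(*(c[1:]-near).T)+1000*(st[1:,4]<8));return l==i
for n,seed in (('top',dict(teal=(265,230),blk=(325,208),mould=(250,231),gauge=(413,237))),('side',dict(teal=(293,181),blk=(345,213),mould=(292,180),gauge=(358,270)))):
    p=cv2.imread(f'pics/{n}0.png');d=np.load(f'{n}0.npy');P=cloud(n,d)
    hsv=cv2.cvtColor(p,cv2.COLOR_BGR2HSV);H,S,V=cv2.split(hsv)
    for k,uv in seed.items():
        u,v=uv;w=np.zeros(H.shape,bool);w[v-40:v+40,u-50:u+50]=1
        if k=='teal':
            m=(H>80)&(H<105)&(S>100)&w; zt=.040
            m=comp(m,uv);m2=cv2.morphologyEx(m.astype(np.uint8),cv2.MORPH_CLOSE,np.ones((5,5)))
            hull=cv2.convexHull(np.argwhere(m)[:,::-1].astype(np.int32))
            hm=cv2.fillConvexPoly(np.zeros(H.shape,np.uint8),hull,1)>0
            dot=hm&(S<100)&(V>130)
            duv=np.argwhere(dot)[:,::-1]
            print(n,'dot px',len(duv),duv.mean(0),onplane(n,duv.mean(0),zt))
            top=hm&(P[...,2]>.036)
            print(n,'teal depth top',np.median(P[top],0),(P[top].min(0)+P[top].max(0))/2,np.ptp(P[top],axis=0),top.sum(),'z med',np.median(P[top][:,2]))
            tu=np.argwhere(top)[:,::-1];c=(tu.min(0)+tu.max(0))/2;print('  top mask centre',c,onplane(n,c,zt),'hull centre',hull[:,0].min(0),hull[:,0].max(0))
        if k=='blk':
            m=comp((S<60)&(V>110)&w,uv);c,sz,a=cv2.minAreaRect(onplane(n,np.argwhere(m)[:,::-1],.02)[:,:2].astype(np.float32));print(n,'blk',c,sz,a,m.sum(),'z',np.median(P[m][:,2]))
        if k=='mould':
            m=comp((H<14)&(S>180)&(V>110)&w,uv);c,sz,a=cv2.minAreaRect(onplane(n,np.argwhere(m)[:,::-1],.022)[:,:2].astype(np.float32));print(n,'mould',c,sz,a,m.sum())
        if k=='gauge':
            q=P.copy();top=(q[...,2]>.115)&(q[...,2]<.15)&w
            t=np.argwhere(top)[:,::-1]
            print(n,'gauge top n',len(t),'zmed',np.median(q[top][:,2]))
            m=comp((V<60)&(P[...,2]>.112)&w,uv)
            for zz in (.126,):
                c,sz,a=cv2.minAreaRect(onplane(n,np.argwhere(m)[:,::-1],zz)[:,:2].astype(np.float32));print('  gauge',c,sz,a,m.sum(),P[m][:,2].max(),np.median(P[m],0))
            st=(S<60)&(V>60)&(P[...,2]>.024)&(P[...,2]<.036)&w
            c,sz,a=cv2.minAreaRect(onplane(n,np.argwhere(comp(st,(410,238) if n=='top' else (358,290)))[:,::-1],.03)[:,:2].astype(np.float32));print('  stand',c,sz,a)
    big=[cv2.resize(p[v-40:v+40,u-50:u+50],None,fx=4,fy=4,interpolation=cv2.INTER_CUBIC) for u,v in (seed['teal'],seed['gauge'])]
    cv2.imwrite(f'pics/{n}_c.png',np.hstack(big))
```

```text
top dot px 14 [263.35714286 227.71428571] [[0.51135743 0.16978963 0.04      ]]
top teal depth top [0.50060493 0.1645902  0.04084195] [0.45120021 0.10133798 0.68657623] [0.14979423 0.176807   1.30069833] 214 z med 0.04084194608112668
  top mask centre [265. 231.] [[0.50112573 0.16469682 0.04      ]] hull centre [257 223] [273 239]
top blk (0.572029709815979, -0.022011592984199524) (0.10066784173250198, 0.10115888714790344) 4.368402481079102 1001 z 0.020405762445976583
top mould (0.5048629641532898, 0.21529242396354675) (0.21014943718910217, 0.10147848725318909) 86.04740905761719 1613
top gauge top n 173 zmed 0.12543004415336734
  gauge (0.469818651676178, -0.2801648676395416) (0.025744272395968437, 0.05635230988264084) 10.25712776184082 172 0.13161417586970736 [ 0.46878523 -0.27984163  0.12541722]
  stand (0.47026458382606506, -0.28156518936157227) (0.0659724771976471, 0.0758519321680069) 10.942529678344727
side dot px 9 [295.44444444 175.66666667] [[0.50995747 0.16756238 0.04      ]]
side teal depth top [0.49934852 0.16212908 0.03754388] [0.50067851 0.16294523 0.0389106 ] [0.0534608  0.05602604 0.00577231] 123 z med 0.03754388494331673
  top mask centre [293.5 178. ] [[0.50021743 0.15975805 0.04      ]] hull centre [285 173] [302 187]
side blk (0.5673380494117737, -0.030431337654590607) (0.10889771580696106, 0.1129327118396759) 4.705905437469482 927 z 0.01741019703655111
side mould (0.5000412464141846, 0.19915923476219177) (0.23236405849456787, 0.10670622438192368) 86.09638977050781 1061
side gauge top n 235 zmed 0.12236763546187335
  gauge (0.4646133482456207, -0.29240697622299194) (0.031179353594779968, 0.06089123338460922) 10.35771656036377 258 0.12696205919608572 [ 0.46715842 -0.28918195  0.12206321]
  stand (0.46798524260520935, -0.28596121072769165) (0.0676736906170845, 0.07609105855226517) 11.108210563659668
```

View pics/top_c.png

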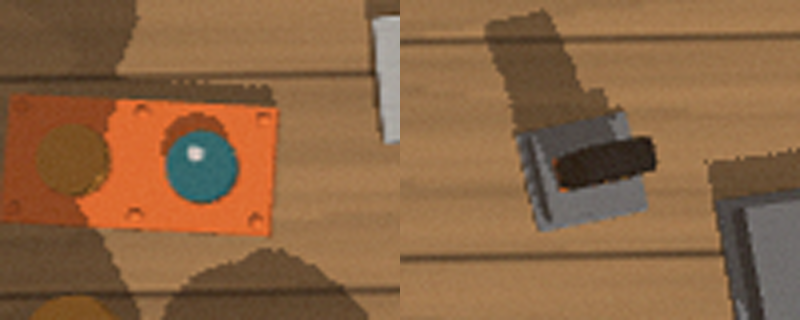

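View pics/side_c.png

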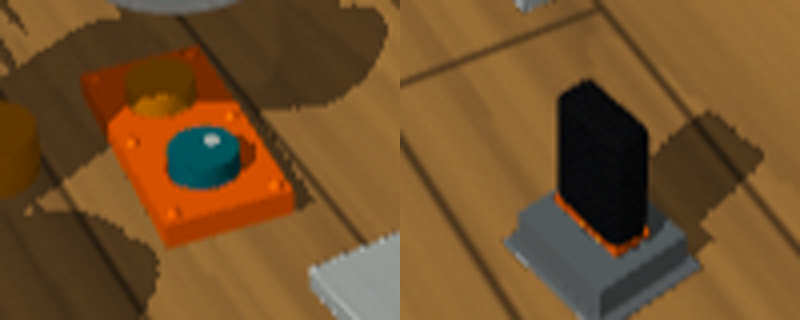

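The crops show the dot on the teal foot's far-left side, toward +x/+y, about 11 mm off its axis. The gauge is upright in the smaller stand, with its 26 mm thickness lying about 10° from world x. Next I work out the moves.

```bash
cat >> h.py <<'E'
def move(pos,yawdeg):
    """shift/turn in tool axes from the present measured pose to TCP pos, tool down, y axis at yaw"""
    s=read_state();R0=R.from_rotvec(s['orientation']).as_matrix();a=np.radians(yawdeg)
    y=np.array([np.cos(a),np.sin(a),0]);z=np.array([0,0,-1.]);R1=np.c_[np.cross(y,z),y,z]
    d=R0.T@(np.array(pos)-s['tool_pos']);r=R.from_matrix(R0.T@R1).as_rotvec()
    print('t',round(s['t'],2),'shift',d.round(4),'turn',r.round(4))
E
python3 - <<'E'
from h import *
move([.501,.165,.30],-4)
d=np.load('top0.npy');P=cloud('top',d)
for nm,(u,v) in dict(tumbler=(299,138),cactus=(160,190),webcam=(388,149)).items():print(nm,P[v,u].round(3))
E
```

```text
t 0.1 shift [-0.4284 -0.2919  0.1042] turn [-1.5000e-03  1.0000e-03  1.3358e+00]
tumbler [0.75  0.052 0.184]
cactus [0.613 0.454 0.148]
webcam [ 0.757 -0.226  0.038]
```

{"op": "carry_out", "data": {"targets": [{"hand":85,"x":-0.054,"y":-0.036,"z":0,"az":0.167},{"hand":85,"x":-0.107,"y":-0.073,"z":0,"az":0.334},{"hand":85,"x":-0.161,"y":-0.109,"z":0,"az":0.501},{"hand":85,"x":-0.214,"y":-0.146,"z":0,"az":0.668},{"hand":85,"x":-0.268,"y":-0.182,"z":0.02,"az":0.835},{"hand":85,"x":-0.321,"y":-0.219,"z":0.04,"az":1.002},{"hand":85,"x":-0.375,"y":-0.255,"z":0.07,"az":1.169},{"hand":85,"x":-0.428,"y":-0.292,"z":0.1,"az":1.336}], "newtons": 15}}

```text
schema error: expected keys hand, x, y, z, ax, ay, az
```

{"op": "carry_out", "data": {"targets": [{"hand":85},{"hand":85},{"hand":85}]}}

```text
schema error: expected keys hand, x, y, z, ax, ay, az
```

Run:
```python
from h import *
move([.501,.165,.211],-4);s=read_state();print(s['tool_pos'],s['dq'],s['opening'])
```

```text
t 0.1 shift [-0.4285 -0.2917  0.1932] turn [-1.5000e-03  1.0000e-03  1.3358e+00]
[0.17996499 0.57216372 0.40379857] [-1.13091187e-04 -1.20674711e-03 -1.28518279e-03  9.47396816e-05
  1.63779306e-03 -4.26981203e-04] 0.09300570141657705
```

All keys are required.

{"op": "carry_out", "data": {"targets": [{"hand":85,"x":-0.054,"y":-0.036,"z":0,"ax":0,"ay":0,"az":0.167},{"hand":85,"x":-0.107,"y":-0.073,"z":0,"ax":0,"ay":0,"az":0.334},{"hand":85,"x":-0.161,"y":-0.109,"z":0,"ax":0,"ay":0,"az":0.501},{"hand":85,"x":-0.214,"y":-0.146,"z":0,"ax":0,"ay":0,"az":0.668},{"hand":85,"x":-0.268,"y":-0.182,"z":0.02,"ax":0,"ay":0,"az":0.835},{"hand":85,"x":-0.321,"y":-0.219,"z":0.04,"ax":0,"ay":0,"az":1.002},{"hand":85,"x":-0.375,"y":-0.255,"z":0.07,"ax":0,"ay":0,"az":1.169},{"hand":85,"x":-0.428,"y":-0.292,"z":0.1,"ax":0,"ay":0,"az":1.336}], "newtons": 15}}

```text
t: 1.1
tool_pos: [0.4809, 0.1901, 0.3193]
orientation: [2.304, 2.136, 0.001]
force: [1.3, 1.3, 1.0]
opening: 0.0792
gripper_force: 0.0
```

{"op": "carry_out", "data": {"targets": [{"hand":85,"x":0,"y":0,"z":0,"ax":0,"ay":0,"az":0},{"hand":85,"x":0,"y":0,"z":0,"ax":0,"ay":0,"az":0},{"hand":85,"x":0,"y":0,"z":0,"ax":0,"ay":0,"az":0}]}}

```text
t: 1.48
tool_pos: [0.4797, 0.193, 0.3207]
orientation: [2.295, 2.145, 0.002]
force: [0.2, 0.0, 0.6]
opening: 0.0789
gripper_force: 0.0
```

Run:
```python
from h import *
move([.501,.165,.211],-4);s=read_state();print(s['tool_pos'],s['dq'].round(4),s['opening'])
```

```text
t 1.48 shift [-0.0266  0.023   0.1097] turn [ 0.0009 -0.0007  0.0022]
[0.47970902 0.19298429 0.3207187 ] [ 0.0083 -0.005  -0.0004 -0.0015 -0.0013  0.0016] 0.07893226218584112
```

{"op": "carry_out", "data": {"targets": [{"hand":85,"x":-0.0266,"y":0.023,"z":0.02,"ax":0.001,"ay":-0.001,"az":0.002},{"hand":85,"x":-0.0266,"y":0.023,"z":0.04,"ax":0.001,"ay":-0.001,"az":0.002},{"hand":85,"x":-0.0266,"y":0.023,"z":0.06,"ax":0.001,"ay":-0.001,"az":0.002},{"hand":85,"x":-0.0266,"y":0.023,"z":0.075,"ax":0.001,"ay":-0.001,"az":0.002},{"hand":85,"x":-0.0266,"y":0.023,"z":0.085,"ax":0.001,"ay":-0.001,"az":0.002},{"hand":85,"x":-0.0266,"y":0.023,"z":0.09,"ax":0.001,"ay":-0.001,"az":0.002},{"hand":85,"x":-0.0266,"y":0.023,"z":0.09,"ax":0.001,"ay":-0.001,"az":0.002}]}}

```text
t: 2.35
tool_pos: [0.5011, 0.1639, 0.23]
orientation: [-2.3, -2.14, 0.002]
force: [0.9, 0.1, 0.1]
opening: 0.0789
gripper_force: 0.0
```

Run:
```python
from h import *
move([.501,.165,.212],-4);s=read_state();print(s['tool_pos'],s['force'])
```

```text
t 2.35 shift [ 0.0011 -0.0002  0.018 ] turn [-0.001   0.001  -0.0019]
[0.50112441 0.16387552 0.23002132] [0.85219487 0.07851    0.0606419 ]
```

{"op": "carry_out", "data": {"targets": [{"hand":85,"x":0.001,"y":0,"z":0.01,"ax":0,"ay":0,"az":0},{"hand":85,"x":0.001,"y":0,"z":0.018,"ax":0,"ay":0,"az":0},{"hand":85,"x":0.001,"y":0,"z":0.018,"ax":0,"ay":0,"az":0},{"hand":50,"x":0.001,"y":0,"z":0.018,"ax":0,"ay":0,"az":0},{"hand":40,"x":0.001,"y":0,"z":0.018,"ax":0,"ay":0,"az":0},{"hand":40,"x":0.001,"y":0,"z":0.018,"ax":0,"ay":0,"az":0},{"hand":40,"x":0.001,"y":0,"z":0.018,"ax":0,"ay":0,"az":0},{"hand":40,"x":0.001,"y":0,"z":0.018,"ax":0,"ay":0,"az":0}], "newtons": 15}}

```text
t: 3.35
tool_pos: [0.5013, 0.1647, 0.2123]
orientation: [2.3, 2.14, -0.002]
force: [-0.0, -1.0, 2.1]
opening: 0.0534
gripper_force: 15.0
```

Gripped at 53.4 mm. Lift, then plan the carry to the block.

{"op": "carry_out", "data": {"targets": [{"hand":40,"x":0,"y":0,"z":-0.005,"ax":0,"ay":0,"az":0},{"hand":40,"x":0,"y":0,"z":-0.015,"ax":0,"ay":0,"az":0},{"hand":40,"x":0,"y":0,"z":-0.03,"ax":0,"ay":0,"az":0},{"hand":40,"x":0,"y":0,"z":-0.05,"ax":0,"ay":0,"az":0},{"hand":40,"x":0,"y":0,"z":-0.065,"ax":0,"ay":0,"az":0},{"hand":40,"x":0,"y":0,"z":-0.075,"ax":0,"ay":0,"az":0},{"hand":40,"x":0,"y":0,"z":-0.08,"ax":0,"ay":0,"az":0},{"hand":40,"x":0,"y":0,"z":-0.08,"ax":0,"ay":0,"az":0}]}}

```text
t: 4.35
tool_pos: [0.5013, 0.1648, 0.292]
orientation: [2.3, 2.14, -0.002]
force: [0.8, -0.7, -1.5]
opening: 0.0535
gripper_force: 15.0
```

Run:
```python
from h import *
move([.572,-.022,.292],-50);s=read_state();print(s['opening'],s['gripper_force'])
p,d=read_camera('side');cv2.imwrite('pics/side1.png',p)
```

```text
t 4.35 shift [-1.812e-01  8.400e-02  1.000e-04] turn [-4.000e-04  1.300e-03  8.007e-01]
0.05347453304022856 14.999900311231613
```

View pics/side1.png

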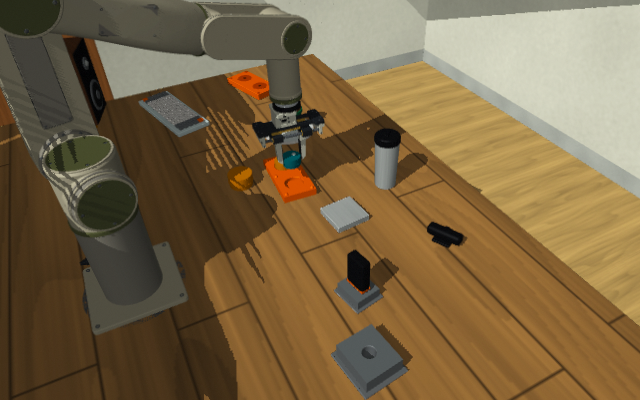

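The teal foot hangs in the gripper at (292,160), and its cavity at (293,184) is empty. Carrying it to the block.

{"op": "carry_out", "data": {"targets": [{"hand":40,"x":-0.015,"y":0.007,"z":0,"ax":0,"ay":0,"az":0.07},{"hand":40,"x":-0.043,"y":0.02,"z":0,"ax":0,"ay":0,"az":0.19},{"hand":40,"x":-0.08,"y":0.037,"z":0,"ax":0,"ay":0,"az":0.35},{"hand":40,"x":-0.117,"y":0.054,"z":0,"ax":0,"ay":0,"az":0.52},{"hand":40,"x":-0.15,"y":0.07,"z":0,"ax":0,"ay":0,"az":0.66},{"hand":40,"x":-0.172,"y":0.08,"z":0,"ax":0,"ay":0,"az":0.76},{"hand":40,"x":-0.181,"y":0.084,"z":0,"ax":0,"ay":0,"az":0.8},{"hand":40,"x":-0.181,"y":0.084,"z":0,"ax":0,"ay":0,"az":0.8}]}}

```text
t: 5.4
tool_pos: [0.5719, -0.0219, 0.2915]
orientation: [-2.951, -1.076, 0.003]
force: [-0.8, -1.0, -0.0]
opening: 0.0533
gripper_force: 15.0
```

Run:
```python
from h import *
move([.572,-.022,.222],-50);s=read_state();print(s['opening'],s['gripper_force'])
```

```text
t 5.4 shift [0.0002 0.0003 0.0695] turn [-0.001   0.002   0.0011]
0.05332416327828725 15.000154003500938
```

{"op": "carry_out", "data": {"targets": [{"hand":40,"x":0,"y":0,"z":0.015,"ax":-0.001,"ay":0.002,"az":0},{"hand":40,"x":0,"y":0,"z":0.035,"ax":-0.001,"ay":0.002,"az":0},{"hand":40,"x":0,"y":0,"z":0.052,"ax":-0.001,"ay":0.002,"az":0},{"hand":40,"x":0,"y":0,"z":0.06,"ax":-0.001,"ay":0.002,"az":0},{"hand":40,"x":0,"y":0,"z":0.064,"ax":-0.001,"ay":0.002,"az":0},{"hand":40,"x":0,"y":0,"z":0.066,"ax":-0.001,"ay":0.002,"az":0},{"hand":40,"x":0,"y":0,"z":0.067,"ax":-0.001,"ay":0.002,"az":0},{"hand":40,"x":0,"y":0,"z":0.067,"ax":-0.001,"ay":0.002,"az":0}]}}

```text
t: 6.4
tool_pos: [0.5722, -0.0219, 0.2255]
orientation: [2.951, 1.075, 0.002]
force: [0.4, -0.4, -0.0]
opening: 0.0532
gripper_force: 15.0
```

{"op": "carry_out", "data": {"targets": [{"hand":40,"x":0,"y":0,"z":0.001,"ax":0,"ay":0,"az":0},{"hand":40,"x":0,"y":0,"z":0.002,"ax":0,"ay":0,"az":0},{"hand":40,"x":0,"y":0,"z":0.002,"ax":0,"ay":0,"az":0}]}}

```text
t: 6.78
tool_pos: [0.5719, -0.0219, 0.223]
orientation: [2.951, 1.075, 0.001]
force: [-0.4, -0.6, -0.7]
opening: 0.0533
gripper_force: 15.0
```

{"op": "carry_out", "data": {"targets": [{"hand":40,"x":0,"y":0,"z":0.0007,"ax":0,"ay":0,"az":0},{"hand":40,"x":0,"y":0,"z":0.0007,"ax":0,"ay":0,"az":0}]}}

```text
t: 7.02
tool_pos: [0.572, -0.0218, 0.2223]
orientation: [2.951, 1.075, 0.001]
force: [0.5, 0.3, 0.4]
opening: 0.0532
gripper_force: 15.0
```

{"op": "carry_out", "data": {"targets": [{"hand":40,"x":0,"y":0,"z":0.0007,"ax":0,"ay":0,"az":0},{"hand":40,"x":0,"y":0,"z":0.0007,"ax":0,"ay":0,"az":0}]}}

```text
t: 7.28
tool_pos: [0.5721, -0.0218, 0.2222]
orientation: [2.951, 1.075, 0.002]
force: [-2.2, 1.7, 5.6]
opening: 0.0534
gripper_force: 15.0
```

Contact (5.6 N). Release gently: opening slightly first, then fully, then up.

{"op": "carry_out", "data": {"targets": [{"hand":60,"x":0,"y":0,"z":0,"ax":0,"ay":0,"az":0},{"hand":70,"x":0,"y":0,"z":0,"ax":0,"ay":0,"az":0},{"hand":85,"x":0,"y":0,"z":0,"ax":0,"ay":0,"az":0},{"hand":85,"x":0,"y":0,"z":0,"ax":0,"ay":0,"az":0},{"hand":85,"x":0,"y":0,"z":0,"ax":0,"ay":0,"az":0}]}}

```text
t: 7.9
tool_pos: [0.572, -0.0218, 0.2216]
orientation: [2.951, 1.075, 0.001]
force: [0.0, -0.1, -0.1]
opening: 0.0789
gripper_force: 0.0
```

{"op": "carry_out", "data": {"targets": [{"hand":85,"x":0,"y":0,"z":-0.015,"ax":0,"ay":0,"az":0},{"hand":85,"x":0,"y":0,"z":-0.04,"ax":0,"ay":0,"az":0},{"hand":85,"x":0,"y":0,"z":-0.08,"ax":0,"ay":0,"az":0},{"hand":85,"x":0,"y":0,"z":-0.12,"ax":0,"ay":0,"az":0},{"hand":85,"x":0,"y":0,"z":-0.15,"ax":0,"ay":0,"az":0},{"hand":85,"x":0,"y":0,"z":-0.17,"ax":0,"ay":0,"az":0},{"hand":85,"x":0,"y":0,"z":-0.17,"ax":0,"ay":0,"az":0}]}}

```text
t: 8.78
tool_pos: [0.5722, -0.0218, 0.3939]
orientation: [2.949, 1.075, 0.007]
force: [0.3, -0.3, -0.0]
opening: 0.0791
gripper_force: 0.0
```

Run:
```python
from h import *
move([.470,-.281,.392],10.3)
```

```text
t 8.78 shift [-0.245   0.1327  0.0016] turn [ 5.0000e-03 -8.0000e-04 -1.0517e+00]
```

{"op": "carry_out", "data": {"targets": [{"hand":75,"x":-0.02,"y":0.011,"z":0,"ax":0.001,"ay":0,"az":-0.08},{"hand":75,"x":-0.06,"y":0.032,"z":0,"ax":0.002,"ay":0,"az":-0.24},{"hand":75,"x":-0.105,"y":0.057,"z":0,"ax":0.003,"ay":0,"az":-0.42},{"hand":75,"x":-0.15,"y":0.081,"z":0,"ax":0.004,"ay":0,"az":-0.6},{"hand":75,"x":-0.19,"y":0.103,"z":0,"ax":0.005,"ay":0,"az":-0.78},{"hand":75,"x":-0.225,"y":0.122,"z":0,"ax":0.005,"ay":0,"az":-0.94},{"hand":75,"x":-0.245,"y":0.133,"z":0,"ax":0.005,"ay":0,"az":-1.052},{"hand":75,"x":-0.245,"y":0.133,"z":0,"ax":0.005,"ay":0,"az":-1.052}]}}

```text
t: 9.78
tool_pos: [0.4688, -0.2823, 0.3897]
orientation: [-2.012, -2.405, 0.002]
force: [0.1, 0.3, -0.1]
opening: 0.0696
gripper_force: 0.0
```

Run:
```python
from h import *
move([.470,-.281,.267],10.3)
p,d=read_camera('top');cv2.imwrite('pics/top2.png',p);np.save('top2.npy',d)
p2,d2=read_camera('side');cv2.imwrite('pics/side2.png',p2);np.save('side2.npy',d2)
for n,p,d,seed in (('top',p,d,(325,208)),('side',p2,d2,(345,205))):
    hsv=cv2.cvtColor(p,cv2.COLOR_BGR2HSV);H,S,V=cv2.split(hsv)
    w=np.zeros(H.shape,bool);u,v=seed;w[v-35:v+35,u-40:u+40]=1
    m=(H>80)&(H<105)&(S>100)&w
    print(n,m.sum())
    hull=cv2.convexHull(np.argwhere(m)[:,::-1].astype(np.int32));print(hull[:,0].min(0),hull[:,0].max(0))
    hm=cv2.fillConvexPoly(np.zeros(H.shape,np.uint8),hull,1)>0
    dot=hm&(S<110)&(V>120);duv=np.argwhere(dot)[:,::-1]
    wt=(255.-S[dot]);print('dot',len(duv),onplane(n,np.average(duv,axis=0,weights=wt),.05))
    P=cloud(n,d);t=hm&(P[...,2]>.045);print('teal top',np.median(P[t],0),t.sum(), onplane(n,np.argwhere(t)[:,::-1].mean(0),.05))
    mb=(S<60)&(V>110)&w
    c,sz,a=cv2.minAreaRect(onplane(n,np.argwhere(mb&~hm)[:,::-1],.02)[:,:2].astype(np.float32));print('blk',c,sz)
a=cv2.resize(cv2.imread('pics/top2.png')[168:248,275:375],None,fx=4,fy=4,interpolation=cv2.INTER_CUBIC)
b=cv2.resize(cv2.imread('pics/side2.png')[165:245,295:395],None,fx=4,fy=4,interpolation=cv2.INTER_CUBIC)
cv2.imwrite('pics/c2.png',np.hstack([a,b]))
```

```text
t 9.78 shift [0.0006 0.002  0.1227] turn [-0.0053 -0.0039 -0.0024]
top 210
[317 199] [333 215]
dot 21 [[ 0.58020958 -0.02871606  0.05      ]]
teal top [ 0.57138028 -0.02111108  0.05062814] 227 [[ 0.57210525 -0.02113709  0.05      ]]
blk (0.5720511078834534, -0.021936289966106415) (0.10043182969093323, 0.10129761695861816)
side 9
[351 203] [353 207]Traceback (most recent call last):
  File "<stdin>", line 13, in <module>
    raise ZeroDivisionError(
        "Weights sum to zero, can't be normalized")
ZeroDivisionError: Weights sum to zero, can't be normalized
```

Run:
```python
from h import *
p=cv2.imread('pics/top2.png')[188:228,300:350];print(cv2.cvtColor(p,cv2.COLOR_BGR2HSV)[16:30,15:36,1])
a=cv2.resize(p,None,fx=8,fy=8,interpolation=cv2.INTER_NEAREST)
b=cv2.resize(cv2.imread('pics/side2.png'),None,fx=.6,fy=.6)
b=cv2.copyMakeBorder(b,0,320-b.shape[0],0,0,cv2.BORDER_CONSTANT)
cv2.imwrite('pics/c2.png',np.hstack([a,b]))
```

```text
[[ 27  12  94 127 129 117 132 128 130  63  19  27  27  30 117 126 126 133
   81   8  15]
 [ 24  14 100 131 126 125 131 132 126 127  51  20  16  82 133 129 126 136
  133   5  19]
 [ 22  38 112 132 125 126 130 125 130 135 121  83 104 138 128 129 126 139
  143   5  17]
 [ 19  56 120 129 123 129 127 133 125 132 127 133 125 134 124 133 124 142
  134   8  16]
 [ 26  50 118 131 137 123 130 129 123 123 124 122 129 131 122 120 131 124
  139   8  17]
 [ 17  11 114 131 129 122 119 129 122 132 124 130 121 121 123 124 132 135
  122   6  15]
 [ 17  16  58 130 131 132 129 127 122 132 126 129 126 134 121 130 125 138
   84   5  13]
 [ 17  18  44 137 127 126 128 129 124 129 123 129 127 129 117 124 133 143
   39  10  14]
 [ 16  17  38  91 134 139 130 137 126 124 126 124 130 123 126 126 136  72
    6  16  13]
 [ 13  14  17  28  95 132 122 129 124 127 126 124 126 132 132 141 119   8
   14  16  12]
 [ 14  13  17  14  27  99 117 131 127 132 131 134 138 138 138  63  10  16
   15  12  17]
 [ 12  13  13  19  17  17  64 113 125 125 128 125 130 126  85   6  19  19
   16  14  15]
 [ 15  13  13  15  13  14  16   5  24  52  66  70  32  11  19  17  13  14
   14  14  13]
 [ 16  13  12  16  16  17  14  14  11  12  11  15  16  17  17  14  12  14
   19  16  14]]
```

View pics/c2.png

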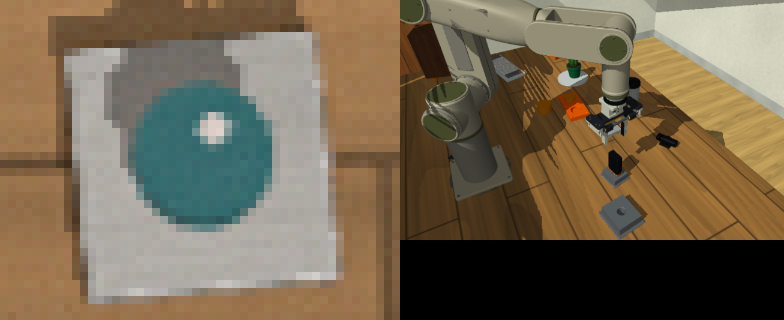

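{"op": "carry_out", "data": {"targets": [{"hand":75,"x":0.0006,"y":0.002,"z":0.02,"ax":-0.005,"ay":-0.004,"az":-0.002},{"hand":75,"x":0.0006,"y":0.002,"z":0.05,"ax":-0.005,"ay":-0.004,"az":-0.002},{"hand":75,"x":0.0006,"y":0.002,"z":0.08,"ax":-0.005,"ay":-0.004,"az":-0.002},{"hand":75,"x":0.0006,"y":0.002,"z":0.1,"ax":-0.005,"ay":-0.004,"az":-0.002},{"hand":75,"x":0.0006,"y":0.002,"z":0.115,"ax":-0.005,"ay":-0.004,"az":-0.002},{"hand":75,"x":0.0006,"y":0.002,"z":0.122,"ax":-0.005,"ay":-0.004,"az":-0.002},{"hand":75,"x":0.0006,"y":0.002,"z":0.122,"ax":-0.005,"ay":-0.004,"az":-0.002},{"hand":75,"x":0.0006,"y":0.002,"z":0.122,"ax":-0.005,"ay":-0.004,"az":-0.002}]}}

```text
t: 10.88
tool_pos: [0.4716, -0.2804, 0.2707]
orientation: [2.008, 2.41, 0.0]
force: [0.3, -0.9, -0.2]
opening: 0.0697
gripper_force: 0.0
```

Run:
```python
from h import *
move([.470,-.281,.267],10.3)
```

```text
t 10.88 shift [-0.0003 -0.0017  0.0037] turn [0.003  0.0034 0.0021]
```

{"op": "carry_out", "data": {"targets": [{"hand":75,"x":0,"y":-0.0017,"z":0.0037,"ax":0.003,"ay":0.003,"az":0.002},{"hand":75,"x":0,"y":-0.0017,"z":0.0037,"ax":0.003,"ay":0.003,"az":0.002},{"hand":20,"x":0,"y":-0.0017,"z":0.0037,"ax":0.003,"ay":0.003,"az":0.002},{"hand":10,"x":0,"y":-0.0017,"z":0.0037,"ax":0.003,"ay":0.003,"az":0.002},{"hand":10,"x":0,"y":-0.0017,"z":0.0037,"ax":0.003,"ay":0.003,"az":0.002},{"hand":10,"x":0,"y":-0.0017,"z":0.0037,"ax":0.003,"ay":0.003,"az":0.002},{"hand":10,"x":0,"y":-0.0017,"z":0.0037,"ax":0.003,"ay":0.003,"az":0.002},{"hand":10,"x":0,"y":-0.0017,"z":0.0037,"ax":0.003,"ay":0.003,"az":0.002}], "newtons": 35}}

```text
t: 11.88
tool_pos: [0.4696, -0.2804, 0.266]
orientation: [-2.012, -2.411, 0.0]
force: [0.3, -0.1, 0.3]
opening: 0.0255
gripper_force: 35.0
```

Run:
```python
from h import *
for f,(u,v),z in (('top2',(326,203),.05),('top0',(263,227),.04)):
    p=cv2.imread(f'pics/{f}.png');S=cv2.cvtColor(p,cv2.COLOR_BGR2HSV)[...,1].astype(float)
    H=p[...,2].astype(float) # red: teal low, white high
    w=H[v-4:v+5,u-4:u+5];base=np.median(w);w=np.clip(w-base-8,0,None)
    vv,uu=np.mgrid[v-4:v+5,u-4:u+5]
    c=[(w*uu).sum()/w.sum(),(w*vv).sum()/w.sum()];print(f,c,onplane('top',c,z),'area',w.sum()/w.max());print(w.round().astype(int))
move([.470,-.281,.267],10.3)
s=read_state();print(s['opening'],s['gripper_force'])
```

```text
top2 [np.float64(326.4967248908297), np.float64(203.28930131004367)] [[ 0.58286334 -0.02605703  0.05      ]] area 11.308641975308642
[[  0   0   0   0   0   0   0  11  99]
 [  0   0   0   0   0   0   0   0   5]
 [  0   0   0   0   0   0   0   0   0]
 [  0   0   0  37 136  91   5   0   0]
 [  0   0   5 128 155 153  90  14   0]
 [  0   0  45 138 157 162  70   0   0]
 [  0   0   0  56 136  99  20   0   0]
 [  0   0   0   0  17   3   0   0   0]
 [  0   0   0   0   0   0   0   0   0]]
top0 [np.float64(262.8743641912513), np.float64(227.21973550356054)] [[0.51291134 0.17128312 0.04      ]] area 12.522292993630574
[[ 85  84  50   9   0   0   0   0   0]
 [ 49   8   0   0   0   0   0   0   0]
 [  3   0   0   0   0   0   0   0   0]
 [  0   0   0  36  49  23   0   0   0]
 [  0   0   0 125 145 146  85  13   0]
 [  0   0   4 128 151 149  90  15   0]
 [  0   0   0  91 144 157  73   0   0]
 [  0   0   0   2  31  21   0   0   0]
 [  0   0   0   0   0   0   0   0   0]]
t 11.88 shift [-0.0006  0.0003 -0.001 ] turn [-0.001  -0.0007  0.0003]
0.025496544666074906 34.998940229415894
```

{"op": "carry_out", "data": {"targets": [{"hand":10,"x":0,"y":0,"z":-0.006,"ax":0,"ay":0,"az":0},{"hand":10,"x":0,"y":0,"z":-0.018,"ax":0,"ay":0,"az":0},{"hand":10,"x":0,"y":0,"z":-0.036,"ax":0,"ay":0,"az":0},{"hand":10,"x":0,"y":0,"z":-0.06,"ax":0,"ay":0,"az":0},{"hand":10,"x":0,"y":0,"z":-0.08,"ax":0,"ay":0,"az":0},{"hand":10,"x":0,"y":0,"z":-0.095,"ax":0,"ay":0,"az":0},{"hand":10,"x":0,"y":0,"z":-0.1,"ax":0,"ay":0,"az":0},{"hand":10,"x":0,"y":0,"z":-0.1,"ax":0,"ay":0,"az":0}]}}

```text
t: 12.88
tool_pos: [0.4696, -0.2805, 0.3659]
orientation: [-2.012, -2.411, 0.001]
force: [-0.2, 0.0, -2.0]
opening: 0.0256
gripper_force: 35.0
```

Run:
```python
from h import *
move([.5817,-.0255,.366],10.3)
s=read_state();print(s['force'],s['opening'],s['gripper_force'],s['wrist_torque'])
```

```text
t 12.88 shift [ 2.308e-01  1.559e-01 -1.000e-04] turn [-0.0012 -0.0008  0.0003]
[-0.22293969  0.00513503 -1.96562909] 0.025603218482850132 34.99857723712921 [-0.09255726  0.04927581 -0.02282826]
```

{"op": "carry_out", "data": {"targets": [{"hand":10,"x":0.015,"y":0.01,"z":0,"ax":0,"ay":0,"az":0},{"hand":10,"x":0.048,"y":0.032,"z":0,"ax":0,"ay":0,"az":0},{"hand":10,"x":0.09,"y":0.061,"z":0,"ax":0,"ay":0,"az":0},{"hand":10,"x":0.132,"y":0.089,"z":0,"ax":0,"ay":0,"az":0},{"hand":10,"x":0.174,"y":0.118,"z":0,"ax":-0.001,"ay":0,"az":0},{"hand":10,"x":0.21,"y":0.142,"z":0,"ax":-0.001,"ay":-0.001,"az":0},{"hand":10,"x":0.231,"y":0.156,"z":0,"ax":-0.001,"ay":-0.001,"az":0},{"hand":10,"x":0.231,"y":0.156,"z":0,"ax":-0.001,"ay":-0.001,"az":0}]}}

```text
t: 13.88
tool_pos: [0.5819, -0.0226, 0.3648]
orientation: [-2.008, -2.414, 0.001]
force: [-0.4, -0.3, -1.5]
opening: 0.026
gripper_force: 35.0
```

Run:
```python
from h import *
move([.5817,-.0255,.315],10.3)
p,d=read_camera('side');cv2.imwrite('pics/c3.png',cv2.resize(p[140:240,280:420],None,fx=5,fy=5,interpolation=cv2.INTER_NEAREST));cv2.imwrite('pics/side3.png',p);np.save('side3.npy',d)
```

```text
t 13.88 shift [-0.0029 -0.0006  0.0498] turn [-0.0017 -0.0009  0.0036]
```

View pics/c3.png

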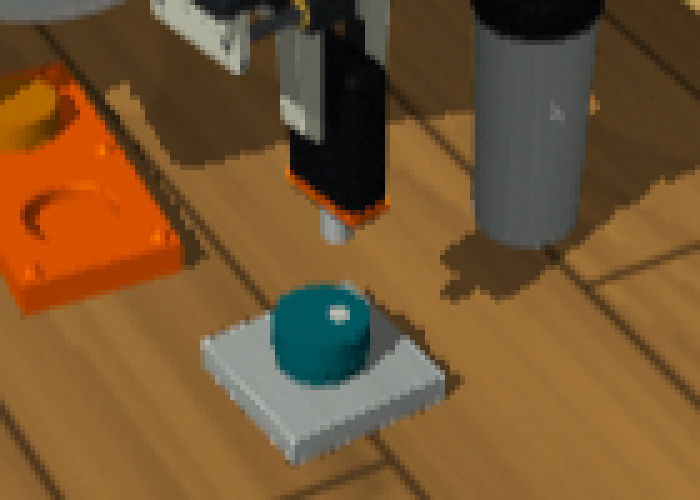

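The dot is at about (348,203) in the side view. The gauge hangs upright, with its metal foot at about (347,187). I check the alignment by comparing both in this same view.

Run:
```python
from h import *
p=cv2.imread('pics/side3.png');r=p[...,2].astype(float)
w=np.clip(r[198:208,342:355]-r[198:208,342:355].min()-60,0,None);w[:, :]*= (p[198:208,342:355,2]>100)
v,u=np.mgrid[198:208,342:355];c=[(w*u).sum()/w.sum(),(w*v).sum()/w.sum()];print('dot',c,onplane('side',c,.05),w.sum()/w.max())
# project predicted points
def proj(n,X):
    cp=camera_params(n);q=(np.atleast_2d(X)-cp['position'])@rot(cp);x=np.c_[q[:,0],-q[:,1]]/-q[:,2:];x*=1+cp['k1']*(x**2).sum(1,keepdims=True)
    return x*[cp['fx'],cp['fy']]+[cp['cx'],cp['cy']]
t=read_state()['tool_pos'];print(t)
a=np.linspace(0,6.28,60);ring=lambda z:np.c_[t[0]+.009*np.cos(a),t[1]+.009*np.sin(a),0*a+z]
for z in(.107,.129):q=proj('side',ring(z));print(z,q.min(0),q.max(0),proj('side',[t[0],t[1],z]))
S=cv2.cvtColor(p,cv2.COLOR_BGR2HSV)[...,1]
for row in range(180,191):print(row,p[row,340:356,0])
print(proj('side',[[.5817,-.0255,.05]]))
```

```text
dot [np.float64(348.192531120332), np.float64(201.49709543568466)] [[ 0.58488567 -0.02469045  0.05      ]] 9.488188976377952
[ 0.58159607 -0.0238459   0.36488945]
0.107 [343.51693597 183.32745156] [350.22639684 187.45494242] [[346.87213095 185.38158815]]
0.129 [343.43071077 176.80209487] [350.21207379 180.90427014] [[346.82186035 178.84353997]]
180 [52 52 40 20  0  0  6 13 13  9  9 10 11  8  7  4]
181 [51 52 52 45 78 28  0  4 11 10 10  8  8  6  2  0]
182 [ 53  53  53  51 123 103  36   0   0   2   9   4   6   0   0   3]
183 [ 51  52  52  51 122 147 111  60   0   0   0   0   0   0  11  36]
184 [ 52  52  51  52 122 147 151 121  74  10   0   6  11  35  39  54]
185 [ 52  52  53  53 121 148 152 141 120  63  37  37  37  53  53  53]
186 [ 51  50  50  51 110 147 150 137 118  90  65  55  55  54  55  54]
187 [ 50  51  52  52  78 133 150 140 119  81  61  55  55  56  55  54]
188 [ 51  51  50  53  51  93 122 119 101  63  54  56  54  56  55  55]
189 [52 50 51 51 51 51 51 51 51 53 51 53 54 55 57 55]
190 [51 51 51 51 52 51 50 53 51 51 52 52 53 55 56 57]
[[347.31590102 202.01897941]]
```

Agreement is within about 1.5 mm. Descend to just above contact.

Run:
```python
from h import *
move([.5825,-.0252,.3135],10.3)
```

```text
t 13.93 shift [-0.0015  0.0007  0.0514] turn [-0.002  -0.0003  0.0025]
```

{"op": "carry_out", "data": {"targets": [{"hand":10,"x":-0.0015,"y":0.0007,"z":0.006,"ax":-0.001,"ay":0,"az":0},{"hand":10,"x":-0.0015,"y":0.0007,"z":0.016,"ax":-0.001,"ay":0,"az":0},{"hand":10,"x":-0.0015,"y":0.0007,"z":0.028,"ax":-0.001,"ay":0,"az":0},{"hand":10,"x":-0.0015,"y":0.0007,"z":0.038,"ax":-0.001,"ay":0,"az":0},{"hand":10,"x":-0.0015,"y":0.0007,"z":0.046,"ax":-0.001,"ay":0,"az":0},{"hand":10,"x":-0.0015,"y":0.0007,"z":0.05,"ax":-0.001,"ay":0,"az":0},{"hand":10,"x":-0.0015,"y":0.0007,"z":0.051,"ax":-0.001,"ay":0,"az":0},{"hand":10,"x":-0.0015,"y":0.0007,"z":0.051,"ax":-0.001,"ay":0,"az":0}]}}

```text
t: 14.92
tool_pos: [0.5829, -0.0266, 0.3153]
orientation: [2.012, 2.411, 0.001]
force: [-0.0, -0.2, -1.7]
opening: 0.0256
gripper_force: 35.0
```

Run:
```python
from h import *
move([.5825,-.0252,.310],10.3)
s=read_state();print(s['force'],s['opening'],s['gripper_force'],s['wrist_torque'])
```

```text
t 14.93 shift [ 0.0015 -0.0001  0.0053] turn [0.0014 0.0003 0.0003]
[-0.03181996 -0.16176935 -1.65702582] 0.02557264748560983 34.998518228530884 [-0.06899705  0.06562516 -0.00441013]
```

{"op": "carry_out", "data": {"targets": [{"hand":10,"x":0.0013,"y":0,"z":0.001,"ax":0.001,"ay":0,"az":0},{"hand":10,"x":0.0013,"y":0,"z":0.002,"ax":0.001,"ay":0,"az":0},{"hand":10,"x":0.0013,"y":0,"z":0.003,"ax":0.001,"ay":0,"az":0},{"hand":10,"x":0.0013,"y":0,"z":0.004,"ax":0.001,"ay":0,"az":0},{"hand":10,"x":0.0013,"y":0,"z":0.004,"ax":0.001,"ay":0,"az":0},{"hand":10,"x":0.0013,"y":0,"z":0.004,"ax":0.001,"ay":0,"az":0}]}}

```text
t: 15.68
tool_pos: [0.5825, -0.0254, 0.311]
orientation: [2.013, 2.412, -0.0]
force: [0.8, -0.7, -2.0]
opening: 0.026
gripper_force: 35.0
```

{"op": "carry_out", "data": {"targets": [{"hand":10,"x":0,"y":0,"z":0.0005,"ax":0,"ay":0,"az":0},{"hand":10,"x":0,"y":0,"z":0.001,"ax":0,"ay":0,"az":0},{"hand":10,"x":0,"y":0,"z":0.001,"ax":0,"ay":0,"az":0},{"hand":10,"x":0,"y":0,"z":0.001,"ax":0,"ay":0,"az":0}]}}

```text
t: 16.18
tool_pos: [0.5826, -0.0254, 0.3101]
orientation: [2.013, 2.412, -0.0]
force: [0.8, -0.8, -0.5]
opening: 0.0259
gripper_force: 35.0
```

{"op": "carry_out", "data": {"targets": [{"hand":10,"x":0,"y":0,"z":0.0004,"ax":0,"ay":0,"az":0},{"hand":10,"x":0,"y":0,"z":0.0008,"ax":0,"ay":0,"az":0},{"hand":10,"x":0,"y":0,"z":0.001,"ax":0,"ay":0,"az":0},{"hand":10,"x":0,"y":0,"z":0.001,"ax":0,"ay":0,"az":0}]}}

```text
t: 16.68
tool_pos: [0.5826, -0.0254, 0.3092]
orientation: [2.013, 2.412, -0.0]
force: [-0.2, -0.9, 1.7]
opening: 0.0257
gripper_force: 35.0
```

{"op": "carry_out", "data": {"targets": [{"hand":10,"x":0,"y":0,"z":0.0003,"ax":0,"ay":0,"az":0},{"hand":10,"x":0,"y":0,"z":0.0005,"ax":0,"ay":0,"az":0},{"hand":10,"x":0,"y":0,"z":0.0005,"ax":0,"ay":0,"az":0},{"hand":10,"x":0,"y":0,"z":0.0005,"ax":0,"ay":0,"az":0}]}}

```text
t: 17.18
tool_pos: [0.5826, -0.0254, 0.3086]
orientation: [2.012, 2.412, -0.0]
force: [-0.8, 0.1, 2.9]
opening: 0.0257
gripper_force: 35.0
```

{"op": "carry_out", "data": {"targets": [{"hand":10,"x":0,"y":0,"z":0.0002,"ax":0,"ay":0,"az":0},{"hand":10,"x":0,"y":0,"z":0.0004,"ax":0,"ay":0,"az":0},{"hand":10,"x":0,"y":0,"z":0.0004,"ax":0,"ay":0,"az":0},{"hand":10,"x":0,"y":0,"z":0.0004,"ax":0,"ay":0,"az":0}]}}

```text
t: 17.68
tool_pos: [0.5826, -0.0254, 0.3082]
orientation: [2.013, 2.412, -0.0]
force: [-0.3, -0.1, 3.0]
opening: 0.0258
gripper_force: 35.0
```

{"op": "carry_out", "data": {"targets": [{"hand":10,"x":0,"y":0,"z":0.0002,"ax":0,"ay":0,"az":0},{"hand":10,"x":0,"y":0,"z":0.0002,"ax":0,"ay":0,"az":0},{"hand":10,"x":0,"y":0,"z":0.0002,"ax":0,"ay":0,"az":0}]}}

```text
t: 18.05
tool_pos: [0.5826, -0.0254, 0.308]
orientation: [2.013, 2.412, -0.0]
force: [-0.4, -0.0, 4.7]
opening: 0.0258
gripper_force: 35.0
```

{"op": "carry_out", "data": {"targets": [{"hand":10,"x":0,"y":0,"z":0.0002,"ax":0,"ay":0,"az":0},{"hand":10,"x":0,"y":0,"z":0.0002,"ax":0,"ay":0,"az":0},{"hand":10,"x":0,"y":0,"z":0.0002,"ax":0,"ay":0,"az":0}]}}

```text
t: 18.42
tool_pos: [0.5826, -0.0254, 0.3079]
orientation: [2.013, 2.412, -0.0]
force: [-0.7, -0.3, 5.1]
opening: 0.0257
gripper_force: 35.0
```

Run:
```python
from h import *
for i in range(6):
    s=read_state();print(s['t'],s['force'].round(2),s['tool_pos'].round(5),s['wrist_torque'].round(3));read_camera('top')
```

```text
18.425 [-0.75 -0.33  5.06] [ 0.58258 -0.02541  0.30793] [-0.091  0.27   0.022]
18.475 [-0.03  0.82  5.62] [ 0.58257 -0.0254   0.30792] [-0.109  0.219 -0.057]
18.525 [-1.01 -0.43  6.19] [ 0.58257 -0.02538  0.30792] [-0.071  0.235  0.037]
18.575 [-0.69 -0.35  5.99] [ 0.58257 -0.02541  0.30794] [-0.097  0.225 -0.044]
18.625 [-1.16 -0.64  6.12] [ 0.58257 -0.0254   0.30794] [-0.09   0.259 -0.02 ]
18.675 [0.12 0.61 6.38] [ 0.58257 -0.02541  0.30793] [-0.031  0.183  0.011]
```

{"op": "carry_out", "data": {"targets": [{"hand":10,"x":0,"y":0,"z":0.0002,"ax":0,"ay":0,"az":0},{"hand":10,"x":0,"y":0,"z":0.0003,"ax":0,"ay":0,"az":0},{"hand":10,"x":0,"y":0,"z":0.0003,"ax":0,"ay":0,"az":0},{"hand":10,"x":0,"y":0,"z":0.0003,"ax":0,"ay":0,"az":0}]}}

```text
t: 19.23
tool_pos: [0.5826, -0.0254, 0.3079]
orientation: [2.013, 2.412, -0.0]
force: [-1.6, 0.4, 9.0]
opening: 0.0257
gripper_force: 35.0
```

Run:
```python
from h import *
F=[]
for i in range(8):
    read_camera('side');F.append(read_state()['force'])
s=read_state();print(np.mean(F,0),s['t'],s['tool_pos'].round(5),s['gripper_force'])
p,d=read_camera('side');cv2.imwrite('pics/c4.png',cv2.resize(p[140:240,280:420],None,fx=5,fy=5,interpolation=cv2.INTER_NEAREST))
```

```text
[-1.64994291 -0.02195732  7.98495541] 19.625 [ 0.58259 -0.02539  0.30795] 35.00060677528381
```

View pics/c4.png

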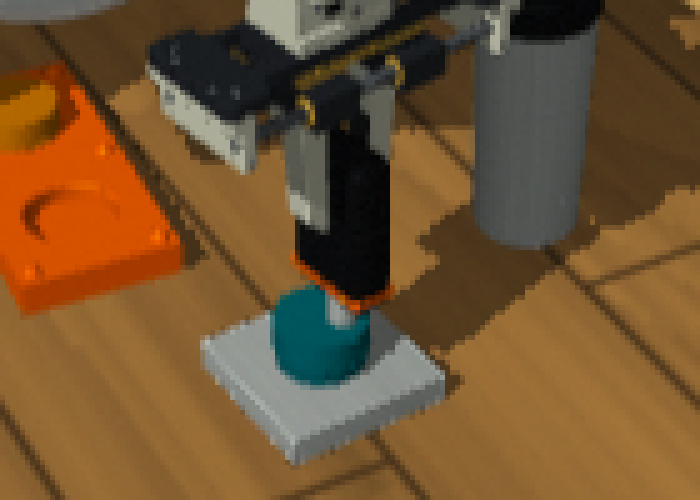

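The gauge stands on the teal foot with its metal foot at about (348,203), covering the dot. Contact is about 9.8 N and the TCP has stopped sinking, so the foot is flat. Holding for the reading.

{"op": "carry_out", "data": {"targets": [{"hand":10,"x":0,"y":0,"z":0,"ax":0,"ay":0,"az":0},{"hand":10,"x":0,"y":0,"z":0,"ax":0,"ay":0,"az":0},{"hand":10,"x":0,"y":0,"z":0,"ax":0,"ay":0,"az":0},{"hand":10,"x":0,"y":0,"z":0,"ax":0,"ay":0,"az":0},{"hand":10,"x":0,"y":0,"z":0,"ax":0,"ay":0,"az":0},{"hand":10,"x":0,"y":0,"z":0,"ax":0,"ay":0,"az":0},{"hand":10,"x":0,"y":0,"z":0,"ax":0,"ay":0,"az":0},{"hand":10,"x":0,"y":0,"z":0,"ax":0,"ay":0,"az":0}]}}

```text
t: 20.68
tool_pos: [0.5826, -0.0254, 0.3079]
orientation: [2.012, 2.412, -0.0]
force: [-1.0, -0.2, 8.3]
opening: 0.0262
gripper_force: 35.0
```

{"op": "carry_out", "data": {"targets": [{"hand":10,"x":0,"y":0,"z":0,"ax":0,"ay":0,"az":0},{"hand":10,"x":0,"y":0,"z":0,"ax":0,"ay":0,"az":0},{"hand":10,"x":0,"y":0,"z":0,"ax":0,"ay":0,"az":0},{"hand":10,"x":0,"y":0,"z":0,"ax":0,"ay":0,"az":0},{"hand":10,"x":0,"y":0,"z":0,"ax":0,"ay":0,"az":0},{"hand":10,"x":0,"y":0,"z":0,"ax":0,"ay":0,"az":0},{"hand":10,"x":0,"y":0,"z":0,"ax":0,"ay":0,"az":0},{"hand":10,"x":0,"y":0,"z":0,"ax":0,"ay":0,"az":0}]}}

```text
t: 21.68
tool_pos: [0.5826, -0.0254, 0.3079]
orientation: [2.012, 2.412, -0.0]
force: [-1.6, 0.4, 8.4]
opening: 0.0261
gripper_force: 35.0
```

{"op": "carry_out", "data": {"targets": [{"hand":10,"x":0,"y":0,"z":0,"ax":0,"ay":0,"az":0},{"hand":10,"x":0,"y":0,"z":0,"ax":0,"ay":0,"az":0},{"hand":10,"x":0,"y":0,"z":0,"ax":0,"ay":0,"az":0},{"hand":10,"x":0,"y":0,"z":0,"ax":0,"ay":0,"az":0},{"hand":10,"x":0,"y":0,"z":0,"ax":0,"ay":0,"az":0},{"hand":10,"x":0,"y":0,"z":0,"ax":0,"ay":0,"az":0},{"hand":10,"x":0,"y":0,"z":0,"ax":0,"ay":0,"az":0},{"hand":10,"x":0,"y":0,"z":0,"ax":0,"ay":0,"az":0}]}}

```text
t: 22.68
tool_pos: [0.5826, -0.0254, 0.3079]
orientation: [2.012, 2.412, -0.0]
force: [-1.6, 0.5, 7.9]
opening: 0.0259
gripper_force: 35.0
```

Run:
```python
from h import *
F=[]
for i in range(8):
    read_camera('side');F.append(read_state()['force'])
s=read_state();print(np.mean(F,0),s['t'],s['tool_pos'].round(5),s['gripper_force'])
```

```text
[-1.64647714 -0.05090396  8.18496682] 23.075 [ 0.58258 -0.02538  0.30793] 35.00061571598053
```

Steady at about 10 N for more than 3 s. Handing in.

```bash
python3 -c "
from plant import robot
print(robot.close_job())"
```

```text
the job is handed in; nothing more can be done
None
```

The job is handed in, with no verdict returned: the teal foot is on the middle of the steel block, dot up, and the gripper still holds the gauge upright on the white dot at a steady push of about 10 N (held over 3 s), with the amber foot left in the mould and the bystanders not touched.

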